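Open the strut-lid tool chest and put the solder reel away

ROBOT

A 7-joint arm with a two-finger parallel gripper is mounted at the origin on a cart in front of the work surface, level with it; the furniture and walls round the work are solid. World frame = base frame: x ahead of the robot, y to its left, z up, the work surface at z = 0. Lengths are in m, angles in rad, forces in N, time in s.
With the tool pointing down it reaches from about 0.425 to 0.8 m from the base axis. Payload 8.3 kg.
Tool frame: the origin (TCP) lies at the very end of the fingers, on their centre line; the grasp point (between the pads) lies ctrl.grip_point_offset behind it (ctrl.grip_point_offset is the distance from the TCP to the grasp point, in m); z points along the fingers, y is the line along which they close (so a half turn about z gives the same grasp; the last joint's range is limited). The gripper opens to 85 mm and grips with 20 to 120 N. Pads are 22 mm wide; open, the fingers measure 114 mm over their backs; the gripper's body (76 mm by 85 mm) begins 54 mm behind the grasp point. The pads swing forward as they close: fully open they stand 13 mm farther back than shut.
Start: joints at [1.26, 0.383, 0.016, 1.37, -0.006, 1.388, -0.046], TCP at [0.153, -0.606, 0.231] pointing down, gripper open.
Joint ranges: [-2.95, 2.95], [-0.25, 2.06], [-1.52, 1.56], [0.18, 2.33], [-1.44, 4.58], [0.02, 2.06], [-3.01, 3.01]. Speed limits (rad/s): [2.39, 2.39, 3.01, 3.01, 3.14, 3.14, 3.14].

INTERFACE

Orientations are given as a rotation vector (axis times angle).
In Python, from plant import get_obs, optics, ctrl gives the robot as it stands. The module is installed in compiled form; this text tells all that it offers.
- The arm moves only by the tool step_arm, never from a script. Its arguments are lists of equal length, an entry for each row: "jaw": the closure, from -1 (fully open) to 1 (shut), so that 0 is half open; "linear": the shift along the tool's x, y, z in m, a list of three; "twist": the turn about the tool's z in units of 8 degrees (1.0 is 8 degrees). In form: {"jaw": [jaw, ...], "linear": [[x, y, z], ...], "twist": [twist, ...]}. A call has 1 to 12 rows; each row is the pose to reach, as a shift and turn from the pose commanded when the call began, along the tool's axes at that moment; what a row does not reach only later rows make up. A row lasts 1/10 s, in which the tool goes at most 50 mm and 8.59 degrees, less where a joint would pass 70% of its speed; a pose out of reach is approached as far as the arm can. A call with a gripper value outside its range is refused whole. The fingers move at their own pace and stop on an object; the grip force is fixed at half the most. Time passes only in rows, so rows that repeat a pose let the fingers close. It gives the time, the measured TCP pose, the force, the opening and the grip force at its end, in the units of the state.
- get_obs(): the state, without advancing time (a new reading comes with each control period).
- optics.capture(name): name is "scene" or "top" or "wrist"; returns a dict with "frame" (420x560x3 uint8, blue, green, red), "vertical_fov" (degrees; the focal length in pixels is half the picture's height over the tangent of half this angle, whatever the lens; pixels are square), "cx", "cy" (the principal point, pixels), "distortion" ([k1, k2, p1, p2, k3] as OpenCV has them; the pictures are not rectified), "eye" and "orientation" of the camera in the world. Camera axes: x right, y up, looking along -z (the intrinsics and any distortion apply to the point x, -y, -z); pixel columns grow to the right and rows downward; lengths in m; the calibration is good to about 2 mm. A picture is of the moment at which its call begins. There is no depth.
- ctrl.hand_in(): hands the job in; it is judged then, once.
The state is a dict: "clock": time; "joint_pos": joint angles; "dq": joint speeds; "effort": joint torques, N m; "ee_pos": TCP position; "orientation": TCP orientation; "contact_force": force on the tool from outside, world axes, zero at the start; "moment": the same for the moment, N m; "opening": finger opening in m; "gripper_force": force on a finger pad.
Only numpy, scipy, OpenCV 4.12 (cv2) and the standard library are available. Lean on these libraries where they do the work, as an engineer would, in place of code of your own. Each camera call takes 0.05 s, during which the arm holds its last target. There are 200 camera calls.

TASK

Raise the lid of the closed tool chest (it has a pull lip in front), without flinging it, past its balance point, so that its gas struts take over and hold it fully open by themselves. Then put the solder reel away in the chest's wide compartment: set it down on the floor standing on a flange, do not drop it in. Leave the lid standing open and the other things where they are.

Things in the scene. Friction and masses are not known exactly. Their poses are not given: they have to be found in the camera images.
- chest: Dark steel tool chest fixed to the bench, body 160 (its x) x 200 (its y) x 76 mm high, walls 4 mm, inner floor 4 mm up. Origin: centre of its underside; x points from the front (lip side) to the hinges at the back, y to the left seen from the front, z up. A partition 3 mm thick, 54 mm high at y = +40 mm splits it. A thin gas strut runs along each side wall, at y = +87 and -87 mm.
- wide_floor (a point): Centre of the floor of the chest's wide, empty compartment, 4 mm above the chest's underside. The compartment measures 152 (x) x 134 mm (y), 72 mm deep; axes as the chest's.
- lid (a joint): Angle of the chest's grey steel lid, rad: 0 closed, 1.6 fully open (just past upright, at its stop). The lid weighs 0.7 to 0.9 kg. The struts do not quite carry it at first: it falls shut if let go below the balance point (somewhere between 0.7 and 1.1 rad) and beyond it rises slowly by itself to the stop (1 to 3 s). Lifting the lip takes 1 to 4 N.
- lid_hinge (a point): Middle of the lid's hinge axis at the chest's back, 76 mm above its underside. The axis runs along the chest's y. The lid is a shell 24 mm thick, 166 mm deep and 206 mm wide, so the closed chest is 100 mm high; open, it stands upright over this axis to about 270 mm above the bench.
- lid_lip (a point): Middle of the front edge, on the underside, of the lid's steel pull lip: a plate 5 mm thick and 110 mm wide (along the chest's y) that sticks out 28 mm ahead of the closed lid's front face, its underside 79 mm above the bench with free space below. The point lies 194 mm from the hinge axis and moves with the lid.
- reel_center (a point): Centre (half-way up) of the solder reel: light grey spool with two dark flanges, 46 mm diameter, 39 mm high, 0.15 to 0.3 kg, standing on one flange on the bench to the left of the chest; hub 36 mm diameter between the flanges. z is its axis.
- can_center (a point): Centre of a bystander: black film can with grey lid, 36 mm diameter, 56 mm high, standing on the bench to the right of the chest.
- glue_tube: Bystander: white tube, 33 x 106 x 26 mm, lying in the chest's narrow compartment. Origin under its middle.
- oil_tin: Bystander: blue flat tin with a spout, 32 x 50 x 125 mm, standing on the bench to the right of the chest. Origin at the centre of its underside.

How it is judged:
By the outcome, as a careful person would: the job done as asked, in the order asked, and still so for the second after the job is handed in, with the robot touching nothing.
It also fails if it takes over 66 s, if anything falls off the work surface, if the arm or the gripper's body presses on something with over 40 N, if the wrist force passes 120 N, or if a joint passes its speed limit or range.

## Working session

There is one attempt and no reset: what is moved stays moved. The work goes in short steps, Python scripts to look and compute and a tool call to move; the robot and the scene stay as the last step left them, time stands still between calls to the robot, and variables do not carry over. Pictures are saved under pics/ and viewed, at most 10 in all, crops included, and the job is handed in when it is done.

Besides the shell and the picture viewer there is one more tool, called after "Emit:" by a JSON object that holds its "op" and its "data", one argument or row to a line. step_arm: Moves the arm, as the interface text tells. Its arguments: {"type":"object","properties":{"jaw":{"type":"array"},"linear":{"type":"array"},"twist":{"type":"array"}},"required":["jaw","linear","twist"]}

```bash
mkdir -p pics
cat > h.py <<'E'
import numpy as np, cv2
from scipy.spatial.transform import Rotation as R
from plant import get_obs, optics, ctrl
def K(c):
    h,w=c["frame"].shape[:2]; f=h/2/np.tan(np.radians(c["vertical_fov"])/2)
    return np.array([[f,0,c["cx"]],[0,f,c["cy"]],[0,0,1]])
def pose(c):
    o=np.array(c["orientation"],float)
    Rm=o if o.shape==(3,3) else R.from_rotvec(o).as_matrix()
    return Rm,np.array(c["eye"],float)
def ray(c,px,z):
    Rm,e=pose(c)
    u=cv2.undistortPoints(np.array(px,float).reshape(-1,1,2),K(c),np.array(c["distortion"],float)).reshape(-1,2)
    d=np.c_[u[:,0],-u[:,1],-np.ones(len(u))]@Rm.T
    z=np.broadcast_to(z,len(u))
    return e+d*((z-e[2])/d[:,2])[:,None]
def proj(c,P):
    Rm,e=pose(c); q=(np.array(P,float).reshape(-1,3)-e)@Rm*[1,-1,-1]
    return cv2.projectPoints(q.reshape(-1,1,3),np.zeros(3),np.zeros(3),K(c),np.array(c["distortion"],float))[0].reshape(-1,2)
def snap(n,f):
    c=optics.capture(n); cv2.imwrite("pics/"+f,c["frame"]); np.save("pics/"+f+".npy",c,allow_pickle=True); return c
def load(f): return np.load("pics/"+f+".npy",allow_pickle=True).item()
E
python3 - <<'E'
from h import *
for n in ["scene","top"]:
    c=snap(n,n+"1.png"); print(n,c["eye"],c["orientation"],c["vertical_fov"],c["distortion"])
o=get_obs();print({k:np.round(v,3) for k,v in o.items()},ctrl.grip_point_offset)
E
```

```text
scene [0.06335466 0.35520634 0.65050369] [ 0.40383896 -0.98456506 -2.23179772] 49.848042066011956 [-0.11301398  0.          0.          0.          0.        ]
top [0.04377755 0.0899128  0.81794825] [ 0.37913353 -0.5372491  -1.829604  ] 53.519926874693454 [0.00781432 0.         0.         0.         0.        ]
{'clock': np.float64(0.1), 'joint_pos': array([ 1.26 ,  0.384,  0.016,  1.371, -0.006,  1.388, -0.047]), 'dq': array([-0.001, -0.   ,  0.001, -0.002, -0.   , -0.   , -0.001]), 'effort': array([ 4.0000e-03, -6.2913e+01,  8.4800e-01, -3.7276e+01,  1.7000e-02,
        1.0000e-02, -0.0000e+00]), 'ee_pos': array([ 0.153, -0.605,  0.23 ]), 'orientation': array([-3.116, -0.388,  0.   ]), 'contact_force': array([ 0.158, -0.595,  1.368]), 'moment': array([0.021, 0.002, 0.015]), 'gripper_force': np.float64(0.0), 'opening': np.float64(0.085)} 0.0187
```

View pics/top1.png

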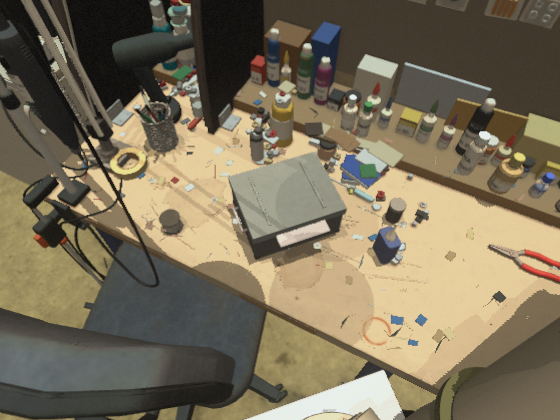

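View pics/scene1.png

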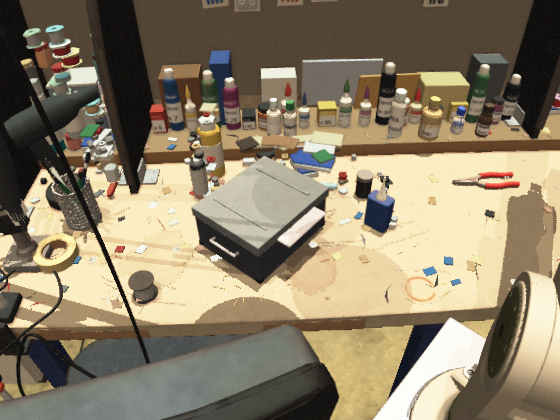

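The top view shows the chest around (287,205), its pale lip at (302,235), the reel at (171,221), the can at (397,210) and the tin at (388,245). The scene view shows the reel at (143,287), the lip at (300,228), the can at (364,184) and the tin at (380,210).

Run:
```python
from h import *
t=load("top1.png");s=load("scene1.png")
np.set_printoptions(precision=3,suppress=True)
print("reel top face",ray(t,[[171,215]],.039),ray(s,[[142,280]],.039))
print("chest top corners t",ray(t,[[231,189],[318,157],[344,204],[246,236]],.1))
print("lip",ray(t,[[276,239],[328,222],[329,233],[279,246]],.082))
print("can",ray(t,[[398,204]],.056),ray(s,[[364,176]],.056)); print("tin",ray(t,[[385,257]],0),ray(s,[[379,228]],0))
a=cv2.resize(t["frame"][140:290,150:350],None,fx=3,fy=3,interpolation=cv2.INTER_CUBIC)
b=cv2.resize(s["frame"][140:310,120:345],None,fx=3,fy=3,interpolation=cv2.INTER_CUBIC)
cv2.imwrite("pics/a.png",a);cv2.imwrite("pics/b.png",b)
```

```text
reel top face [[0.587 0.157 0.039]] [[0.581 0.158 0.039]]
chest top corners t [[ 0.57   0.019  0.1  ]
 [ 0.596 -0.189  0.1  ]
 [ 0.46  -0.194  0.1  ]
 [ 0.45   0.02   0.1  ]]
lip [[ 0.434 -0.037  0.082]
 [ 0.439 -0.152  0.082]
 [ 0.414 -0.144  0.082]
 [ 0.417 -0.038  0.082]]
can [[ 0.449 -0.325  0.056]] [[ 0.448 -0.321  0.056]]
tin [[ 0.361 -0.265  0.   ]] [[ 0.363 -0.261  0.   ]]
```

View pics/a.png

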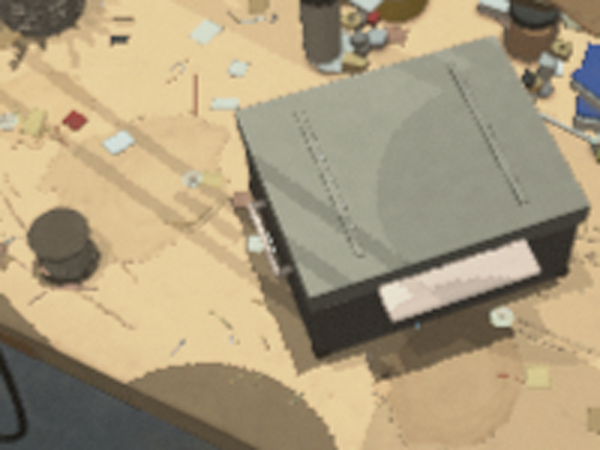

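View pics/b.png

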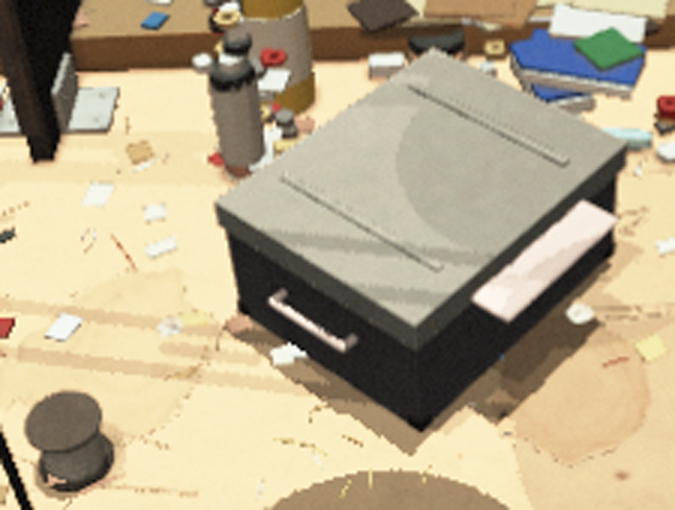

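Run:
```python
from h import *
from scipy.optimize import least_squares
np.set_printoptions(precision=4,suppress=True)
t=load("top1.png");s=load("scene1.png")
M=np.array([[0,103,100],[0,-103,100],[-166,-103,100],[-166,103,100],[-166,55,84],[-166,-55,84],[-194,-55,84],[-194,55,84]])/1e3
f=lambda p,o:(np.array(p)+.5)/3-.5+o
pt=f([[237,111],[497,38],[588,208],[315,295],[379,289],[526,240],[541,270],[390,321]],[150,140])
ps=f([[216,207],[433,52],[628,155],[414,330],[473,297],[584,203],[615,218],[508,319]],[120,140])
def W(p): 
    c,n=np.cos(p[2]),np.sin(p[2]); return M@np.array([[c,-n,0],[n,c,0],[0,0,1]]).T+[p[0],p[1],0]
for nm,F in [("both",lambda p:np.r_[(proj(t,W(p))-pt).ravel(),(proj(s,W(p))-ps).ravel()]),("t",lambda p:(proj(t,W(p))-pt).ravel()),("s",lambda p:(proj(s,W(p))-ps).ravel())]:
    r=least_squares(F,[.59,-.09,0]); print(nm,r.x,r.fun.reshape(-1,2).round(1).tolist()); 
    p=r.x; d=np.array([np.cos(p[2]),np.sin(p[2])]); print("lip",p[:2]-.194*d)
# reel: fit flange ellipse
print(ray(t,f([[60,233],[66,265]],[150,140]),[.039,.0]),ray(s,f([[63,423],[75,463]],[120,140]),[.039,.0]))
```

```text
both [ 0.6095 -0.0859  0.0456] [[-0.8, -0.3], [-0.3, -1.3], [1.4, -0.7], [-2.0, 1.0], [-0.5, -0.4], [0.1, -0.3], [0.7, 0.6], [0.8, 0.4], [-1.2, -1.2], [0.3, -0.8], [0.5, -3.5], [-0.0, -0.1], [-0.8, 1.4], [-0.1, -0.2], [1.8, 1.2], [0.0, 1.5]]
lip [ 0.4157 -0.0947]
t [ 0.6094 -0.0865  0.0417] [[-0.5, -0.5], [0.1, -1.2], [1.5, -0.5], [-2.0, 0.9], [-0.5, -0.4], [0.2, -0.2], [0.7, 0.7], [0.7, 0.4]]
lip [ 0.4156 -0.0946]
s [ 0.6095 -0.0853  0.0491] [[-1.3, -1.0], [-0.1, -0.8], [0.4, -3.6], [0.1, 0.0], [-0.8, 1.4], [-0.2, -0.3], [1.7, 1.1], [0.1, 1.5]]
lip [ 0.4157 -0.0948]
[[0.5816 0.1612 0.039 ]
 [0.5786 0.1655 0.    ]] [[0.5812 0.1609 0.039 ]
 [0.583  0.1616 0.    ]]
```

```bash
cat >> h.py <<'E'
def rel(P,o=None):
    o=o or get_obs(); return (np.array(P)-o["ee_pos"])@R.from_rotvec(o["orientation"]).as_matrix()
def chest(x,y,z):  # chest-aligned frame at hinge (x back, y left) -> world
    a=.0456; return np.array([.6095+x*np.cos(a)-y*np.sin(a),-.0859+x*np.sin(a)+y*np.cos(a),z])
E
python3 - <<'E'
from h import *
np.set_printoptions(precision=4,suppress=True)
print(rel([.42,-.36,.23]),rel([.42,-.2,.23]),chest(-.215,-.042,.2),rel(chest(-.214,-.044,.2)))
o=get_obs();M=R.from_rotvec(o["orientation"]).as_matrix();print(M, np.degrees(np.arctan2(M[1,0],M[0,0])))
E
```

```text
[ 0.3188 -0.1725  0.0007] [ 0.3581 -0.3276  0.001 ] [ 0.3966 -0.1377  0.2   ] [ 0.3513 -0.3916  0.0311]
[[ 0.9694  0.2453 -0.0004]
 [ 0.2453 -0.9694  0.0017]
 [-0.     -0.0018 -1.    ]] 14.201087676986933
```

Emit:
{"op": "step_arm", "data": {
  "jaw": [1,1,1,1,1,1,1,1,1,1,1,1],
  "linear": [
    [0.045,-0.022,0],
    [0.09,-0.044,0],
    [0.135,-0.066,0],
    [0.18,-0.09,0],
    [0.225,-0.115,0],
    [0.27,-0.14,0],
    [0.318,-0.17,0],
    [0.33,-0.215,0],
    [0.342,-0.26,0],
    [0.352,-0.305,0],
    [0.358,-0.33,0],
    [0.356,-0.36,0.01]
  ],
  "twist": [0,0,0.2,0.4,0.6,0.8,1.0,1.2,1.45,1.45,1.45,1.45]
}}

```text
clock: 1.3
ee_pos: [0.4111, -0.1679, 0.2221]
orientation: [3.14, 0.074, 0.003]
contact_force: [-0.4, -0.4, -0.3]
opening: -0.0
gripper_force: 0.0
```

Run:
```python
from h import *
np.set_printoptions(precision=4,suppress=True)
o=get_obs();print(o["clock"],o["ee_pos"],o["joint_pos"],rel(chest(-.213,-.045,.2)),rel(chest(-.213,-.045,.066)),o["contact_force"])
M=R.from_rotvec(o["orientation"]).as_matrix();print(M, np.degrees(np.arctan2(M[1,0],M[0,0])))
```

```text
1.3 [ 0.4111 -0.1679  0.2221] [ 0.6226  0.0087 -0.3068  1.8391  0.0029  1.292  -1.2084] [-0.011  -0.0279  0.022 ] [-0.0113 -0.028   0.156 ] [-0.3706 -0.4408 -0.3465]
[[ 0.9989  0.0474  0.0021]
 [ 0.0474 -0.9989 -0.0008]
 [ 0.002   0.0009 -1.    ]] 2.714576121432807
```

Emit:
{"op": "step_arm", "data": {
  "jaw": [1,1,1,1,1,1,1,1],
  "linear": [
    [-0.012,-0.028,0.02],
    [-0.012,-0.028,0.045],
    [-0.012,-0.028,0.07],
    [-0.012,-0.028,0.095],
    [-0.012,-0.028,0.12],
    [-0.012,-0.028,0.14],
    [-0.012,-0.028,0.155],
    [-0.012,-0.028,0.155]
  ],
  "twist": [0,0,0,0,0,0,0,0]
}}

```text
clock: 2.1
ee_pos: [0.3951, -0.1415, 0.0643]
orientation: [-3.139, -0.071, 0.006]
contact_force: [-1.1, 0.5, 0.9]
opening: -0.0
gripper_force: 0.0
```

Run:
```python
from h import *
np.set_printoptions(precision=4,suppress=True)
o=get_obs();print(o["clock"],o["ee_pos"],o["joint_pos"],rel(chest(-.205,-.045,.066)),o["contact_force"])
M=R.from_rotvec(o["orientation"]).as_matrix();print(M)
a=snap("scene","s2.png");b=snap("wrist","w2.png")
cv2.imwrite("pics/c2.png",np.hstack([cv2.resize(a["frame"][100:310,180:460],(400,300)),cv2.resize(b["frame"],(400,300))]))
```

```text
2.1 [ 0.3951 -0.1415  0.0643] [ 0.5875  0.1358 -0.3379  2.0928  0.0553  0.9258 -1.3063] [ 0.0117 -0.0008 -0.0017] [-1.1107  0.4633  0.8882]
[[ 0.999   0.0454 -0.0041]
 [ 0.0454 -0.999   0.0018]
 [-0.004  -0.002  -1.    ]]
```

View pics/c2.png

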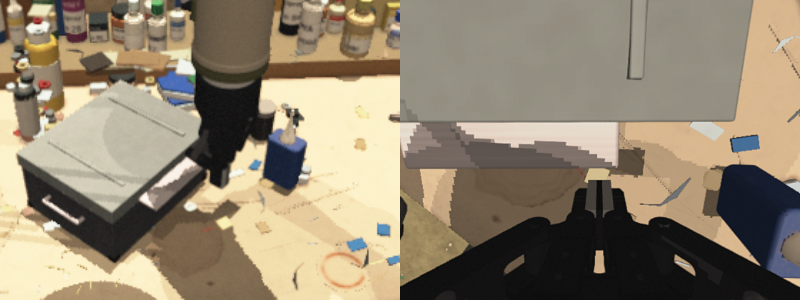

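The wrist view (right half) shows the closed fingers at about (598,200), just in front of the lip. The lip's right end is at x≈618. I'll shift slightly left and then advance to contact.

Emit:
{"op": "step_arm", "data": {
  "jaw": [1,1,1,1,1],
  "linear": [
    [0,-0.008,0],
    [0.004,-0.008,0],
    [0.008,-0.008,0],
    [0.01,-0.008,0],
    [0.012,-0.008,0]
  ],
  "twist": [0,0,0,0,0]
}}

```text
clock: 2.7
ee_pos: [0.4075, -0.1337, 0.0661]
orientation: [-3.141, -0.071, 0.004]
contact_force: [-9.2, -0.4, 6.1]
opening: 0.0001
gripper_force: 4.9
```

Emit:
{"op": "step_arm", "data": {
  "jaw": [1,1],
  "linear": [
    [0.001,0,0],
    [0.002,0,0]
  ],
  "twist": [0,0]
}}

```text
clock: 2.9
ee_pos: [0.4076, -0.1337, 0.0656]
orientation: [-3.14, -0.07, 0.01]
contact_force: [-14.4, -0.3, 9.7]
opening: -0.0
gripper_force: 7.2
```

Emit:
{"op": "step_arm", "data": {
  "jaw": [1,1],
  "linear": [
    [0.001,0,0],
    [0.002,0,0]
  ],
  "twist": [0,0]
}}

```text
clock: 3.1
ee_pos: [0.4076, -0.1337, 0.0651]
orientation: [-3.14, -0.069, 0.016]
contact_force: [-20.8, -0.3, 13.8]
opening: -0.0001
gripper_force: 10.6
```

Emit:
{"op": "step_arm", "data": {
  "jaw": [1,1,1,1,1],
  "linear": [
    [0,0,-0.004],
    [0,0,-0.008],
    [0.001,0,-0.013],
    [0.001,0,-0.018],
    [0.002,0,-0.023]
  ],
  "twist": [0,0,0,0,0]
}}

```text
clock: 3.6
ee_pos: [0.4091, -0.1336, 0.0871]
orientation: [-3.139, -0.069, 0.017]
contact_force: [-15.2, -1.5, 0.0]
opening: -0.0002
gripper_force: 7.7
```

Run:
```python
from h import *
a=snap("scene","s3.png");b=snap("wrist","w3.png")
cv2.imwrite("pics/c3.png",np.hstack([cv2.resize(a["frame"][100:310,180:460],(400,300)),cv2.resize(b["frame"],(400,300))]))
print(get_obs()["ee_pos"])
```

```text
[ 0.40916604 -0.13354722  0.08739414]
```

View pics/c3.png

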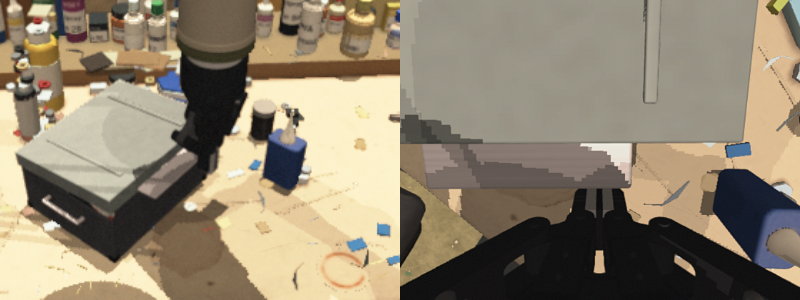

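The lid is rising with the finger: in the wrist view its front edge is now at y≈143 and larger. I'll continue along the arc.

Emit:
{"op": "step_arm", "data": {
  "jaw": [1,1,1,1,1,1,1,1,1,1],
  "linear": [
    [0.001,0,-0.008],
    [0.002,0,-0.015],
    [0.004,0,-0.023],
    [0.006,0,-0.03],
    [0.008,0,-0.038],
    [0.011,0,-0.045],
    [0.0135,0,-0.052],
    [0.017,0,-0.0595],
    [0.02,0,-0.0665],
    [0.024,0,-0.073]
  ],
  "twist": [0,0,0,0,0,0,0,0,0,0]
}}

```text
clock: 4.7
ee_pos: [0.4344, -0.1324, 0.1613]
orientation: [-3.14, -0.069, 0.014]
contact_force: [-17.6, 1.2, 7.9]
opening: 0.0001
gripper_force: 8.7
```

Emit:
{"op": "step_arm", "data": {
  "jaw": [1,1,1,1,1,1,1,1,1,1,1,1],
  "linear": [
    [0.0035,0,-0.006],
    [0.0075,0,-0.012],
    [0.012,0,-0.018],
    [0.0165,0,-0.0235],
    [0.021,0,-0.029],
    [0.026,0,-0.0345],
    [0.0315,0,-0.04],
    [0.037,0,-0.045],
    [0.043,0,-0.0495],
    [0.049,0,-0.054],
    [0.055,0,-0.0585],
    [0.0615,0,-0.062]
  ],
  "twist": [0,0,0,0,0,0,0,0,0,0,0,0]
}}

```text
clock: 5.9
ee_pos: [0.5007, -0.1294, 0.2247]
orientation: [-3.141, -0.071, -0.001]
contact_force: [-0.9, 0.4, 0.7]
opening: -0.0002
gripper_force: 0.4
```

Emit:
{"op": "step_arm", "data": {
  "jaw": [1,1,1,1,1,1],
  "linear": [
    [0.006,0,-0.003],
    [0.012,0,-0.006],
    [0.018,0,-0.009],
    [0.025,0,-0.011],
    [0.032,0,-0.013],
    [0.032,0,-0.013]
  ],
  "twist": [0,0,0,0,0,0]
}}

```text
clock: 6.5
ee_pos: [0.5328, -0.1277, 0.2374]
orientation: [-3.14, -0.072, -0.001]
contact_force: [0.3, 0.1, -0.1]
opening: -0.0003
gripper_force: 0.0
```

Run:
```python
from h import *
a=snap("scene","s4.png");b=snap("top","t4.png")
cv2.imwrite("pics/c4.png",np.hstack([cv2.resize(a["frame"][40:310,100:460],(400,300)),cv2.resize(b["frame"][60:300,130:450],(400,300))]))
print(get_obs()["ee_pos"])
```

```text
[ 0.53189024 -0.12791064  0.23708575]
```

View pics/c4.png

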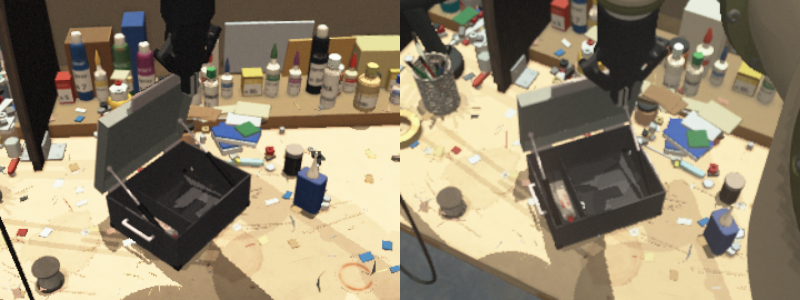

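The lid stands past balance and the chest is open. Its empty wide compartment is on the right, with the tube on the left. Next I check the black cord near the reel, since it could be an obstacle.

Run:
```python
from h import *
np.set_printoptions(precision=3,suppress=True)
t=load("top1.png");s=load("scene1.png");g=t["frame"].sum(2)//3
for p in [(66,170),(105,260),(130,318),(147,360)]:
    print(p)
    for z in np.arange(-.2,.6,.05):
        P=ray(s,[p],z)[0];q=proj(t,P)[0]
        u,v=np.round(q).astype(int)
        if 0<=u<560 and 0<=v<420: print("  %.2f"%z,P[:2],q.round(0),g[v-2:v+3,u-2:u+3].min())
print("post",ray(s,[(140,190)],0),ray(t,[(212,130)],0),"bench front",ray(t,[(150,245),(350,340)],0))
print("floor/chest check", proj(load("t4.png"),[chest(-.081,-.029,.004)]))
o=get_obs();print(o["ee_pos"],[rel(p).round(3) for p in ([.45,-.1,.25],[.45,.1,.25],[.57,.161,.25])])
```

```text
(66, 170)
  -0.20 [ 1.351 -0.011] [192.  72.] 41
  -0.15 [1.275 0.011] [188.  75.] 42
  -0.10 [1.199 0.032] [184.  78.] 46
  -0.05 [1.124 0.054] [179.  82.] 58
  -0.00 [1.048 0.075] [173.  87.] 80
  0.05 [0.972 0.097] [166.  92.] 110
  0.10 [0.897 0.118] [159.  97.] 21
  0.15 [0.821 0.14 ] [150. 104.] 63
  0.20 [0.745 0.161] [139. 113.] 21
  0.25 [0.67  0.183] [125. 123.] 106
  0.30 [0.594 0.204] [109. 135.] 26
  0.35 [0.518 0.226] [ 88. 151.] 57
  0.40 [0.443 0.247] [ 60. 172.] 86
  0.45 [0.367 0.269] [ 21. 201.] 45
(105, 260)
  -0.20 [0.909 0.109] [184. 169.] 197
  -0.15 [0.859 0.123] [179. 172.] 158
  -0.10 [0.81  0.138] [174. 176.] 99
  -0.05 [0.76  0.152] [168. 180.] 148
  -0.00 [0.71  0.167] [161. 184.] 135
  0.05 [0.66  0.181] [153. 189.] 162
  0.10 [0.611 0.196] [144. 195.] 196
  0.15 [0.561 0.21 ] [134. 202.] 196
  0.20 [0.511 0.225] [121. 210.] 60
  0.25 [0.462 0.239] [106. 220.] 117
  0.30 [0.412 0.254] [ 87. 233.] 119
  0.35 [0.362 0.268] [ 63. 248.] 29
  0.40 [0.312 0.283] [ 32. 269.] 126
(130, 318)
  -0.20 [0.711 0.165] [178. 226.] 65
  -0.15 [0.673 0.177] [173. 229.] 7
[... 462 characters left out ...]
0.565 0.211] [167. 267.] 72
  -0.10 [0.533 0.22 ] [161. 271.] 71
  -0.05 [0.502 0.229] [155. 274.] 25
  -0.00 [0.471 0.238] [147. 279.] 70
  0.05 [0.439 0.247] [138. 284.] 44
  0.10 [0.408 0.256] [128. 290.] 71
  0.15 [0.377 0.265] [116. 296.] 70
  0.20 [0.345 0.274] [102. 304.] 72
  0.25 [0.314 0.283] [ 85. 314.] 109
  0.30 [0.283 0.292] [ 64. 326.] 56
  0.35 [0.252 0.301] [ 37. 341.] 92
  0.40 [0.22 0.31] [  3. 360.] 101
post [[ 0.838 -0.005  0.   ]] [[0.847 0.008 0.   ]] bench front [[ 0.55   0.219  0.   ]
 [ 0.218 -0.119  0.   ]]
floor/chest check [[296.491 211.807]]
[ 0.532 -0.128  0.237] [array([-0.081, -0.032, -0.013]), array([-0.071, -0.231, -0.013]), array([ 0.051, -0.287, -0.013])]
```

Emit:
{"op": "step_arm", "data": {
  "jaw": [1,1,0.5,0,-1,-1,-1,-1,-1,-1,-1,-1],
  "linear": [
    [-0.02,-0.005,0],
    [-0.035,-0.026,0],
    [-0.035,-0.066,0],
    [-0.03,-0.106,0],
    [-0.028,-0.146,0],
    [-0.025,-0.186,0],
    [-0.015,-0.22,0],
    [0.01,-0.25,0],
    [0.035,-0.27,0.01],
    [0.056,-0.287,0.03],
    [0.056,-0.287,0.04],
    [0.056,-0.287,0.04]
  ],
  "twist": [0,0,0,0,0,0,0,0,0,0,0,0]
}}

```text
clock: 7.8
ee_pos: [0.5736, 0.161, 0.195]
orientation: [3.14, 0.072, -0.007]
contact_force: [-0.6, 0.0, -0.5]
opening: 0.0852
gripper_force: 0.0
```

Run:
```python
from h import *
np.set_printoptions(precision=4,suppress=True)
o=get_obs();print(o["clock"],o["ee_pos"],o["opening"],o["contact_force"])
c=snap("wrist","w5.png");t=snap("top","t5.png")
print(proj(c,[[.581,.161,.039],[.581,.161,0]]))
cv2.imwrite("pics/c5.png",np.hstack([cv2.resize(c["frame"],(400,300)),cv2.resize(t["frame"][60:300,130:450],(400,300))]))
```

```text
7.8 [0.5736 0.161  0.195 ] 0.08522906296335031 [-0.5867  0.0085 -0.5305]
[[278.9061 175.886 ]
 [278.8661 167.0519]]
```

View pics/c5.png

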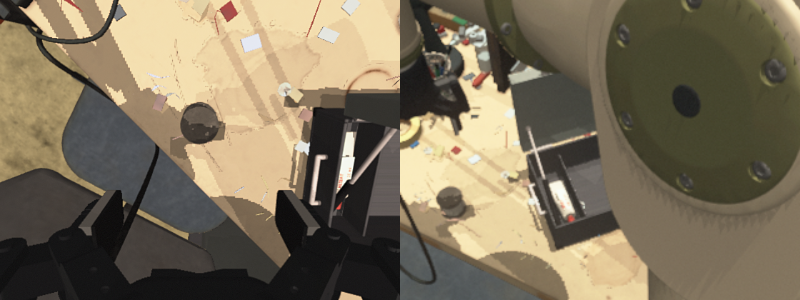

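Run:
```python
from h import *
np.set_printoptions(precision=4,suppress=True)
c=load("w5.png")
print(ray(c,[[280,172]],.039))
for z in (-.2,-.1,-.0,.05,.1,.15): print(z,proj(c,[[.51,.225,z]])/1.4, ray(c,[[151*1.4,170*1.4],[125*1.4,260*1.4]],z)[:,:2])
g=cv2.cvtColor(c["frame"],6)[125:225,225:335]
m=(g<85).astype(np.uint8); n,l,st,ce=cv2.connectedComponentsWithStats(m); print([(st[i],ce[i]+[225,125]) for i in range(1,n) if st[i][4]>300])
```

```text
[[0.5844 0.1602 0.039 ]]
-0.2 [[167.7134 132.8336]] [[0.4227 0.2614]
 [0.1778 0.3279]]
-0.1 [[161.1809 146.4423]] [[0.4643 0.2433]
 [0.2649 0.2975]]
-0.0 [[151.1879 167.2492]] [[0.5058 0.2253]
 [0.352  0.2671]]
0.05 [[143.9008 182.4138]] [[0.5266 0.2163]
 [0.3955 0.2519]]
0.1 [[133.9811 203.0459]] [[0.5474 0.2073]
 [0.439  0.2367]]
0.15 [[119.6788 232.7713]] [[0.5682 0.1982]
 [0.4825 0.2215]]
[(array([  28,   19,   53,   58, 1393], dtype=int32), array([276.3963, 179.6123]))]
```

Emit:
{"op": "step_arm", "data": {
  "jaw": [-1,-1,-1,-1,-1,-1,-1,-1,-1],
  "linear": [
    [0.005,0,0.01],
    [0.009,0,0.04],
    [0.009,0,0.07],
    [0.009,0,0.1],
    [0.009,0,0.13],
    [0.009,0,0.155],
    [0.009,0,0.173],
    [0.009,0,0.184],
    [0.009,0,0.185]
  ],
  "twist": [0,0,0,0,0,0,0,0,0]
}}

```text
clock: 8.8
ee_pos: [0.5833, 0.1608, 0.0113]
orientation: [3.14, 0.07, -0.002]
contact_force: [1.0, -0.7, -0.2]
opening: 0.0856
gripper_force: 0.0
```

Emit:
{"op": "step_arm", "data": {
  "jaw": [0,0.2,0.4,0.6,0.8,1,1,1],
  "linear": [
    [0,0,0],
    [0,0,0],
    [0,0,0],
    [0,0,0],
    [0,0,0],
    [0,0,0],
    [0,0,0],
    [0,0,0]
  ],
  "twist": [0,0,0,0,0,0,0,0]
}}

```text
clock: 9.6
ee_pos: [0.5847, 0.1618, 0.0141]
orientation: [-3.141, -0.071, -0.004]
contact_force: [-2.3, -2.1, 6.8]
opening: 0.0421
gripper_force: 59.6
```

Run:
```python
from h import *
c=snap("wrist","w6.png");t=snap("scene","s6.png")
cv2.imwrite("pics/c6.png",np.hstack([cv2.resize(c["frame"][140:380,120:440],(400,300)),cv2.resize(t["frame"][220:325,80:220],(400,300),interpolation=2)]))
o=get_obs();print(o["ee_pos"],o["opening"],o["contact_force"],o["moment"],o["gripper_force"])
```

```text
[0.5846934  0.1618221  0.01411851] 0.04259735046586357 [-2.8317379  -0.67616127  6.70512536] [-0.22369626  0.44986685  0.00968347] 59.61146414279938
```

View pics/c6.png

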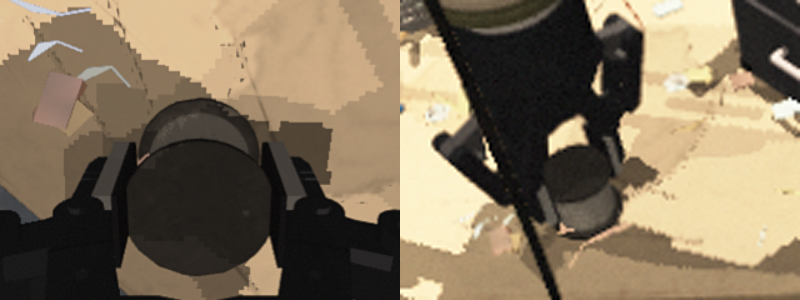

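The pads sit on either side of the flange, centred in x. I'll lift a little and check the hold.

Emit:
{"op": "step_arm", "data": {
  "jaw": [1,1,1,1,1,1,1],
  "linear": [
    [0,0,-0.005],
    [0,0,-0.015],
    [0,0,-0.03],
    [0,0,-0.05],
    [0,0,-0.075],
    [0,0,-0.1],
    [0,0,-0.11]
  ],
  "twist": [0,0,0,0,0,0,0]
}}

```text
clock: 10.4
ee_pos: [0.5852, 0.1625, 0.1263]
orientation: [-3.139, -0.072, -0.008]
contact_force: [0.2, 0.4, -1.4]
opening: 0.0419
gripper_force: 60.9
```

Run:
```python
from h import *
c=snap("wrist","w7.png");t=snap("scene","s7.png")
o=get_obs();print(o["ee_pos"],o["opening"],o["contact_force"],o["moment"],o["gripper_force"])
u,v=proj(t,[o["ee_pos"]])[0].astype(int);print(u,v)
cv2.imwrite("pics/c7.png",np.hstack([cv2.resize(c["frame"][140:380,120:440],(400,300)),cv2.resize(t["frame"][v-60:v+45,u-70:u+70],(400,300),interpolation=2)]))
```

```text
[0.58494608 0.16214199 0.12471027] 0.04243031121843758 [ 0.07206524 -0.38268561 -3.3073038 ] [-0.0182174  -0.024897   -0.01975964] 60.93050479888916
126 246
```

View pics/c7.png

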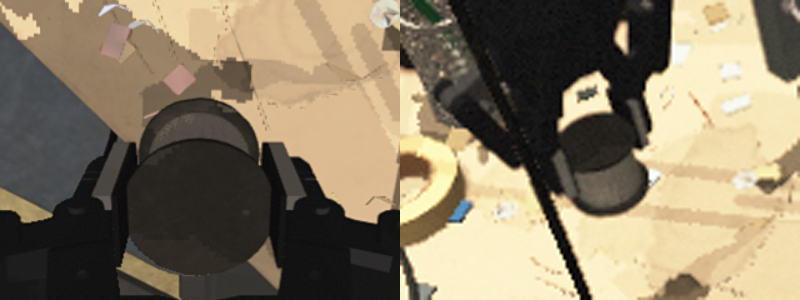

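The reel hangs upright and secure, with its bottom about 14 mm below the TCP. I'll go up and over the chest, clear of the strut and lid.

Emit:
{"op": "step_arm", "data": {
  "jaw": [1,1,1,1,1,1,1,1,1,1,1,1],
  "linear": [
    [0,0,-0.035],
    [0,0,-0.075],
    [-0.01,0.01,-0.11],
    [-0.03,0.03,-0.125],
    [-0.052,0.05,-0.125],
    [-0.07,0.075,-0.125],
    [-0.085,0.1,-0.125],
    [-0.089,0.135,-0.125],
    [-0.089,0.17,-0.125],
    [-0.089,0.2,-0.125],
    [-0.086,0.235,-0.125],
    [-0.082,0.26,-0.125]
  ],
  "twist": [0,0,0,0,0,0,0,0,0,0,0,0]
}}

```text
clock: 11.7
ee_pos: [0.5128, -0.1046, 0.2459]
orientation: [3.141, 0.067, -0.004]
contact_force: [0.8, 1.2, -2.2]
opening: 0.0424
gripper_force: 61.3
```

Emit:
{"op": "step_arm", "data": {
  "jaw": [1,1],
  "linear": [
    [0,0.006,0],
    [0,0.006,0]
  ],
  "twist": [0,0]
}}

```text
clock: 11.9
ee_pos: [0.5133, -0.1087, 0.2459]
orientation: [-3.14, -0.068, 0.004]
contact_force: [0.1, 1.2, -1.8]
opening: 0.0422
gripper_force: 61.3
```

Run:
```python
from h import *
np.set_printoptions(precision=4,suppress=True)
c=snap("wrist","w8.png");t=snap("scene","s8.png")
o=get_obs();print(o["clock"],o["ee_pos"],o["opening"],o["contact_force"],rel(chest(-.095,-.017,.022)))
cv2.imwrite("pics/c8.png",np.hstack([cv2.resize(c["frame"],(400,300)),cv2.resize(t["frame"][40:310,100:460],(400,300))]))
```

```text
12.0 [ 0.5137 -0.1063  0.2466] 0.042302129586367504 [ 0.6331  0.3478 -1.8015] [0.0019 0.0012 0.2246]
```

View pics/c8.png

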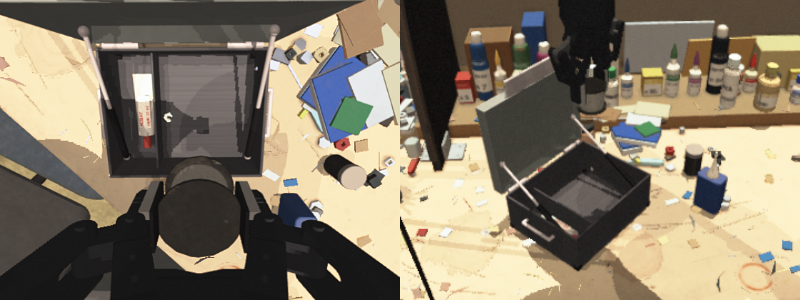

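The reel is in hand over the chest, and both struts and the lid are clear. The box rim is at about (105–262, 178) in the left half. By my count that was the 11th view, one over the limit of 10, so from here I only measure numerically.

Run:
```python
from h import *
np.set_printoptions(precision=4,suppress=True)
c=load("w8.png"); a=.0456
P=ray(c,np.array([[140,178],[106,150],[262,150],[157,150]])*1.4,[.076,.076,.076,.056])
d=P[:,:2]-[.6095,-.0859]; print(np.c_[d@[np.cos(a),np.sin(a)],d@[-np.sin(a),np.cos(a)]])
```

```text
[[-0.1623  0.0594]
 [-0.1237  0.0999]
 [-0.1241 -0.0981]
 [-0.1302  0.0386]]
```

Emit:
{"op": "step_arm", "data": {
  "jaw": [1,1,1,1,1,1,1,1,1],
  "linear": [
    [0.002,0,0.025],
    [0.002,0,0.055],
    [0.002,0,0.085],
    [0.002,0,0.11],
    [0.002,0,0.13],
    [0.002,0,0.145],
    [0.002,0,0.155],
    [0.002,0,0.16],
    [0.002,0,0.16]
  ],
  "twist": [0,0,0,0,0,0,0,0,0]
}}

```text
clock: 12.9
ee_pos: [0.5158, -0.1069, 0.0871]
orientation: [-3.14, -0.073, 0.001]
contact_force: [0.8, 0.2, -2.3]
opening: 0.0422
gripper_force: 61.3
```

Emit:
{"op": "step_arm", "data": {
  "jaw": [1,1,1,1,1,1],
  "linear": [
    [0,0,0.015],
    [0,0,0.03],
    [0,0,0.042],
    [0,0,0.052],
    [0,0,0.059],
    [0,0,0.062]
  ],
  "twist": [0,0,0,0,0,0]
}}

```text
clock: 13.5
ee_pos: [0.5158, -0.1076, 0.0248]
orientation: [-3.141, -0.071, 0.001]
contact_force: [-0.2, 0.1, -1.7]
opening: 0.0423
gripper_force: 61.3
```

Emit:
{"op": "step_arm", "data": {
  "jaw": [1,1,1],
  "linear": [
    [0,0,0.0015],
    [0,0,0.003],
    [0,0,0.003]
  ],
  "twist": [0,0,0]
}}

```text
clock: 13.8
ee_pos: [0.5161, -0.1077, 0.0225]
orientation: [3.141, 0.071, 0.001]
contact_force: [-0.1, -0.4, -1.3]
opening: 0.0424
gripper_force: 61.3
```

Emit:
{"op": "step_arm", "data": {
  "jaw": [1,1,1],
  "linear": [
    [0,0,0.001],
    [0,0,0.0025],
    [0,0,0.0025]
  ],
  "twist": [0,0,0]
}}

```text
clock: 14.1
ee_pos: [0.5159, -0.1077, 0.0197]
orientation: [-3.141, -0.071, 0.0]
contact_force: [0.7, -0.6, -2.3]
opening: 0.0426
gripper_force: 61.3
```

Emit:
{"op": "step_arm", "data": {
  "jaw": [1,1,1],
  "linear": [
    [0,0,0.001],
    [0,0,0.0015],
    [0,0,0.0015]
  ],
  "twist": [0,0,0]
}}

```text
clock: 14.4
ee_pos: [0.5159, -0.1077, 0.0183]
orientation: [-3.141, -0.071, 0.0]
contact_force: [0.3, 0.4, -2.2]
opening: 0.0419
gripper_force: 61.3
```

Emit:
{"op": "step_arm", "data": {
  "jaw": [1,1,1],
  "linear": [
    [0,0,0.001],
    [0,0,0.0015],
    [0,0,0.0015]
  ],
  "twist": [0,0,0]
}}

```text
clock: 14.7
ee_pos: [0.5161, -0.1077, 0.018]
orientation: [3.14, 0.071, 0.001]
contact_force: [-5.9, 1.2, 11.5]
opening: 0.0421
gripper_force: 62.0
```

Emit:
{"op": "step_arm", "data": {
  "jaw": [1,1,1],
  "linear": [
    [0,0,0.001],
    [0,0,0.001],
    [0,0,0.001]
  ],
  "twist": [0,0,0]
}}

```text
clock: 15.0
ee_pos: [0.5162, -0.1077, 0.0179]
orientation: [3.14, 0.071, 0.001]
contact_force: [-10.0, 1.4, 21.5]
opening: 0.0425
gripper_force: 62.4
```

The reel is on the floor (z=0.018, as predicted). I'll relieve the load, then open.

Emit:
{"op": "step_arm", "data": {
  "jaw": [1,1,0.2,0,-0.15,-0.3,-0.3,-0.3],
  "linear": [
    [0,0,-0.001],
    [0,0,-0.002],
    [0,0,-0.002],
    [0,0,-0.002],
    [0,0,-0.002],
    [0,0,-0.002],
    [0,0,-0.002],
    [0,0,-0.002]
  ],
  "twist": [0,0,0,0,0,0,0,0]
}}

```text
clock: 15.8
ee_pos: [0.516, -0.1077, 0.0177]
orientation: [-3.141, -0.071, 0.0]
contact_force: [-0.1, 0.1, 0.2]
opening: 0.0555
gripper_force: 0.0
```

Emit:
{"op": "step_arm", "data": {
  "jaw": [-0.3,-0.3,-0.3,-0.3,-0.3,-0.3,-0.3,-0.3,-0.3,-0.3],
  "linear": [
    [0,0,-0.005],
    [0,0,-0.015],
    [0,0,-0.03],
    [0,0,-0.055],
    [0,0,-0.085],
    [0,0,-0.12],
    [0,0,-0.16],
    [0,0,-0.2],
    [0,0,-0.225],
    [0,0,-0.225]
  ],
  "twist": [0,0,0,0,0,0,0,0,0,0]
}}

```text
clock: 16.8
ee_pos: [0.518, -0.1077, 0.2483]
orientation: [3.139, 0.072, 0.013]
contact_force: [0.4, 1.0, 1.0]
opening: 0.0558
gripper_force: 0.0
```

Run:
```python
from h import *
np.set_printoptions(precision=4,suppress=True)
c=snap("wrist","w9.png");t=snap("scene","s9.png");o=get_obs();print(o["clock"],o["ee_pos"],o["contact_force"],o["opening"])
C=chest(-.095,-.017,0)
for n,im,b in [("wrist",c,"w8.png"),("scene",t,"s8.png")]:
    q=proj(im,[C+[0,0,.043],C+[0,0,.004],C+[0,.023,.043]]); print(n,q)
    u,v=q[0].astype(int); g=cv2.cvtColor(im["frame"],6); print(g[v-30:v+42:6,u-40:u+44:6])
# lid still: difference of lid region between s8 and s9
d=np.abs(t["frame"].astype(int)-load("s8.png")["frame"].astype(int)).max(2); print("lid diff",(d[95:200,180:235]>40).mean(),"bystanders",(d[170:240,355:400]>40).mean())
```

```text
16.9 [ 0.5161 -0.1076  0.2438] [ 0.0715  0.0025 -2.0536] 0.05522521372123923
wrist [[277.591  177.6836]
 [277.6191 170.2562]
 [254.1938 176.6488]]
[[ 91 123 123 123 123 121 111 112 112 113 114 113 114 113]
 [ 61  73 122 122 122 101  84 101  91 112 113 114 114 114]
 [ 61  72  71 122  59  64 102 100  89  94 112 112 113 113]
 [244  73  74  74  70 107 106 100 102 103  87 114 115 115]
 [ 75  71  73  73  58  57  57  58 105  81 102 106 109 111]
 [ 84  74  74  59  61  58  59  58  60  60  63  97 104  97]
 [ 59  72  73  53  55  62  59  55  57  59  61  96  95  96]
 [ 58  72  71  60  59  58  46  43  58  55  44  96  96  96]
 [ 62  73  74 105  70  42  41  64  43  41  93  95  95  94]
 [ 62  75  72 109  94  96  85  86  84  94  95  95  95  95]
 [ 59  72 118 106  91  92  92  91  90  92  92  92  92  91]
 [ 60 119 117 105  97  90 106 106  99  92  92  92  92  93]]
scene [[272.8225 217.5532]
 [273.2903 231.6092]
 [264.7147 223.645 ]]
[[217  33  32  35  29  31  27  28  36  33  20  37  45 127]
 [ 34  33  33  32  30  31  31  36  33  35  33  28  39  29]
 [ 37  37  33  33  36  84  92  51  39  34  33  34  28  32]
 [ 35  32  33  44  94 110  76  99  79  52  33  31  33  29]
 [ 29  35  87  90 107  98  92  92  73  50  56  34  35  33]
 [ 51  91 105 107 109 100  73  48  45 104  65  37  30  31]
 [ 38  37  64 111 108  97  50  47  66 100  82  29  33  32]
 [ 31  37  34  38  95  98  88  97  85  71  33  35  30  34]
 [ 22 229  36  36  39  45  64  95  44  32  25  29  31  28]
 [ 35  31 188  36  39  38  37  51  34  33  37  31  39 215]
 [ 38  33  40 168 127  36  37  34  29  32  35  44 208 220]
 [112 115  36  32  61  38  32  32  37  35  45 206 220 221]]
lid diff 0.0006926406926406926 bystanders 0.0
```

```bash
python3 -c "
from plant import ctrl; print(ctrl.hand_in())"
```

```text
the job is handed in; nothing more can be done
None
```

The job is handed in at about 17 s on the clock: the lid stands open by itself, the reel is set down on a flange in the wide compartment, and the bystanders in view (can and tin) had not moved in the last check; I viewed 11 pictures, one over the limit of 10.

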